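# Check the dots under two pill organizers and put each where it belongs

## Task

The two orange pill organizers on the lower tier look alike, but one has a white dot underneath (morning) and the other a blue dot (night). One at a time, draw each out, turn it onto its side or further so that the dot on its underside can be seen, then set it down right side up without dropping it: white dot flat on the floor of the top tier beside the soap dish, blue dot flat in the bedside tray with the tumbler; only then take the other one. Do not knock the tiers or disturb the soap dish, pumice stone, nail file or tumbler.

Things in the scene. Friction and masses are not known exactly. Their poses are not given: they have to be found in the camera images.
- tiers: Two brick-red plastic stacking tiers, one fixed piece, 340 mm wide (own y), 230 mm deep (own x), 173 mm high. Origin: on the surface under the middle of the lower tier; z up, -x is the open front towards the robot. Four side posts at y +-165 to 171 mm join the tiers: x -45 to -27 and 95 to 113 mm. Side and back walls of the lower tier reach z 57 mm behind x = -45 mm.
- lower_floor (a point): Centre of the lower tier's floor (top face, 12 mm above the tiers' origin), axes as the tiers. The floor spans x +-111 mm, y +-166 mm; along its front (x -115 to -111 mm) runs a lip 12 mm high.
- upper_edge (a point): Middle of the lower front edge of the top tier, 134 mm above the tiers' origin and 45 mm in front of it (the top tier is set back 70 mm from the lower one's front). It overhangs the organizers' middles: grip them with the tool leaning back towards the robot, and draw them out to the front before raising them.
- top_floor (a point): Centre of the top tier's floor (top face, 138 mm above the tiers' origin), axes as the tiers. The floor spans x -76 to 76 mm, y -166 to 166 mm about this point; its front lip is 19 mm high, the side and back walls 35 mm. The soap dish takes the -y half, the +y half is free.
- organizer_white: Pill organizer with a white 28 mm dot centred underneath: orange, rigid, three lighter orange lids (they stay shut), 80 mm long (own x), 36 mm wide (own y), 32 mm high, 50 to 100 g. Origin: centre of its underside, z up through the lids. Starts upright on the lower tier, length roughly front to back, middle 5 to 17 mm behind the top tier's front edge. Grip its flat long sides.
- organizer_blue: Pill organizer just like organizer_white from above and the sides, but with a dark blue 28 mm dot centred underneath. Same size, origin, axes and stance. The two start side by side, about 85 to 125 mm between their middles, either one on either side.
- soap_dish: Mint-green soap dish with drainage ribs, 85 mm (own x) by 120 mm (own y) by 22 mm high, loose, on the top tier's floor in its -y half (centre at tiers' y -100 to -75 mm, x 30 to 50 mm). Origin: centre of its underside. Leave it alone.
- pumice: Grey pumice stone in a wooden holder, 98 mm (own x) by 46 mm by 34 mm high, loose, on the lower tier's floor at its +y end (centre at tiers' y about 125 mm, x about 42 mm). Origin: centre of its underside. Leave it alone.
- nail_file: Steel nail file with a black handle, 165 mm long (own x), 15 mm wide, 7 mm thick, lying across the back of the lower tier (tiers' x 70 to 92 mm). Origin: on its underside, 2 mm from the middle of its length. Leave it alone.
- tray: Light wooden bedside tray, 280 mm (own x) by 170 mm (own y), rim 22 mm high and 8 mm thick, floor's top face 6 mm above its underside, 600 g, loose on the surface at the robot's left. Origin: centre of its underside, z up. The tumbler stands in its far (+x) half; the near (-x) half is free.
- tumbler: Green tumbler, 68 mm across, 95 mm high, loose, standing on the tray's floor at the tray's x 75 to 90 mm, y within 30 mm of the middle. Origin: centre of its underside. Leave it alone.
Not all that is in view belongs to the job. What is shaped like the organizer_blue but purple or turquoise is not meant.

How it is judged:
By the outcome, as a careful person would: the job done as asked, in the order asked, and still so for the second after the job is handed in, with the robot touching nothing.
It also fails if it takes over 67 s, if anything falls off the work surface, if the arm or the gripper's body presses on something with over 40 N, if the wrist force passes 120 N, or if a joint passes its speed limit or range.

## Robot

A 6-joint arm with a two-finger parallel gripper is mounted at the origin on the work surface. World frame = base frame: x ahead of the robot, y to its left, z up, the work surface at z = 0. Lengths are in m, angles in rad, forces in N, time in s.
With the tool pointing down it reaches from about 0.325 to 0.75 m from the base axis. Payload 7.6 kg.
Tool frame: the origin (TCP) lies at the very end of the fingers, on their centre line; the grasp point (between the pads) lies env.grip_point_offset behind it (env.grip_point_offset is the distance from the TCP to the grasp point, in m); z points along the fingers, y is the line along which they close (so a half turn about z gives the same grasp; the last joint's range is limited). The gripper opens to 85 mm and grips with 20 to 120 N. Pads are 22 mm wide; open, the fingers measure 114 mm over their backs; the gripper's body (76 mm by 85 mm) begins 54 mm behind the grasp point. The pads swing forward as they close: fully open they stand 13 mm farther back than shut.
Start: joints at [-1.351, 0.052, 1.401, -0, 1.689, -0.07], TCP at [0.15, -0.503, 0.206] pointing down, gripper open.
Joint ranges: [-2.9, 2.9], [-0.91, 2.17], [0.12, 2.37], [-1.06, 4.2], [0.26, 2.73], [-2.93, 2.93]. Speed limits (rad/s): [2.57, 2.57, 3.01, 3.14, 3.14, 3.14].

## Interface

Orientations are given as [roll, pitch, yaw] about the fixed x, y, z axes, in that order (R = Rz(yaw) Ry(pitch) Rx(roll)).
In Python, from bench import env gives the robot as it stands. The module is installed in compiled form; this text tells all that it offers.
- The arm moves only by the shell command python3 -m creep 'ROWS' [FORCE]. ROWS is JSON, a list of rows, each a list of 3 entries, a list of its own where there are three numbers: the shift along the tool's x, y, z in units of 200 mm (1.0 is 200 mm), then the turn, a rotation vector about the tool's x, y, z in units of 180 degrees (1.0 is 180 degrees), then the opening, from 0 (shut) to 1 (fully open). In form: [[[dx, dy, dz], [ax, ay, az], hand], ...]. A call has exactly 8 rows; each row is the pose to reach, as a shift and turn from the pose commanded when the call began, along the tool's axes at that moment, turning the shorter way round; what a row does not reach only later rows make up. A row lasts 1/8 s, in which the tool goes at most 62.5 mm and 10.7 degrees, less where a joint would pass 70% of its speed; a pose out of reach is approached as far as the arm can. A call with a number of a shift or a turn outside -1 to 1 is refused whole. A call with a gripper value outside its range is refused whole. The fingers move at their own pace and stop on an object; FORCE is the grip in N (left out, the last holds). Time passes only in rows, so rows that repeat a pose let the fingers close, or fill a call up. It gives the time, the measured TCP pose, the force, the opening and the grip force at its end, in the units of the state.
- env.read_state(): the state, without advancing time (a new reading comes with each control period).
- env.get_image(name): name is "scene" or "top"; returns (picture, depth): 384x512x3 uint8, red, green, blue; 384x512 float32, m along the optical axis (not along the pixel's ray), 0 where there is no reading.
- env.calibration(name): a dict with "mtx" (3x3 intrinsics, pixels), "rvec" (rotation vector, rad) and "tvec" (3), from world to camera coordinates, as OpenCV has them. Camera axes: x right, y down, z forward; pixel columns grow to the right and rows downward; lengths in m; the calibration is good to about 2 mm. A picture is of the moment at which its call begins. calibration takes no time and is no camera call.
- env.finish_job(): hands the job in; it is judged then, once.
The state is a dict: "time_s": time; "joint_positions": joint angles; "dq": joint speeds; "joint_torque": joint torques, N m; "ee_pos": TCP position; "ee_rot": TCP orientation; "wrist_force": force on the tool from outside, world axes, zero at the start; "ft_torque": the same for the moment, N m; "finger_gap": finger opening in m; "finger_force": force on a finger pad.
Only numpy, scipy, OpenCV 4.12 (cv2) and the standard library are available. Lean on these libraries where they do the work, as an engineer would, in place of code of your own. Each camera call takes 0.05 s, during which the arm holds its last target. There are 200 camera calls.

## Working session

There is one attempt and no reset: what is moved stays moved. The work goes in short steps, Python scripts to look and compute and a shell command to move; the robot and the scene stay as the last step left them, time stands still between calls to the robot, and variables do not carry over. Pictures are saved under pics/ and viewed, at most 10 in all, crops included, and the job is handed in when it is done.

```bash
mkdir -p pics; ls; cat > h.py <<'E'
import numpy as np, cv2
from bench import env
from scipy.spatial.transform import Rotation as Ro
def cam(n):
    c=env.calibration(n); return np.array(c["mtx"],float),cv2.Rodrigues(np.array(c["rvec"],float))[0],np.array(c["tvec"],float).ravel()
def cloud(n,depth):
    K,R,t=cam(n); v,u=np.mgrid[:384,:512]
    p=np.stack([(u-K[0,2])/K[0,0]*depth,(v-K[1,2])/K[1,1]*depth,depth],-1)
    return (p-t)@R
def snap(n,f):
    im,d=env.get_image(n); cv2.imwrite(f"pics/{f}.png",im[...,::-1]); return im,d
E
python3 - <<'E'
from h import *
for n in("scene","top"):
    im,d=snap(n,n+"0"); np.savez(f"{n}0.npz",im=im,d=d); K,R,t=cam(n); print(n,K.round(1).tolist(),(-R.T@t).round(3),R.round(2).tolist())
s=env.read_state();print(s["ee_pos"],s["ee_rot"],s["time_s"],env.grip_point_offset)
a=cv2.imread("pics/scene0.png");b=cv2.imread("pics/top0.png");
E
```

```text
pics
scene [[437.0, 0.0, 253.9], [0.0, 437.0, 190.8], [0.0, 0.0, 1.0]] [ 0.646 -0.599  1.047] [[0.98, 0.22, -0.0], [0.19, -0.84, -0.51], [-0.11, 0.5, -0.86]]
top [[394.9, 0.0, 256.9], [0.0, 394.9, 194.3], [0.0, 0.0, 1.0]] [ 0.309 -0.063  1.019] [[0.02, -1.0, -0.01], [-0.98, -0.02, -0.2], [0.2, 0.01, -0.98]]
[ 0.1499547  -0.50281825  0.20535023] [-3.14018938e+00 -7.09269864e-05  2.89759792e-01] 0.1 0.0187
```

View pics/scene0.png

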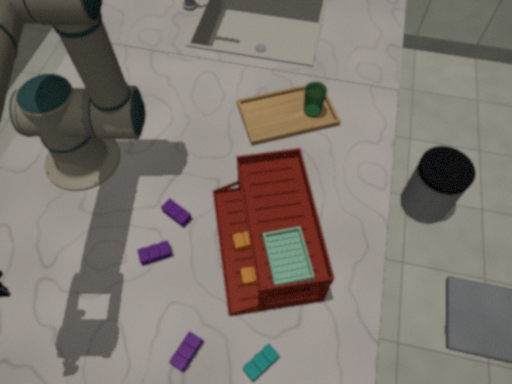

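View pics/top0.png

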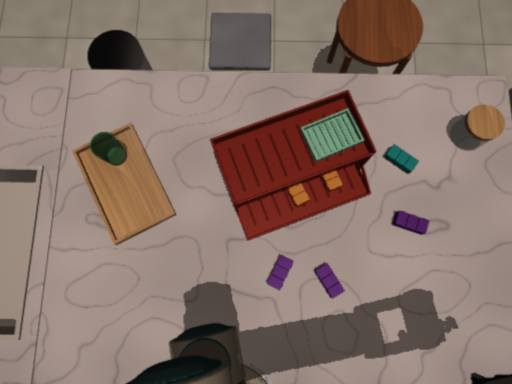

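The orange organizers are at top-view pixels (299,194) and (333,180), and at scene pixels (241,240) and (248,275). Possible confusions are purple at top (280,272), (329,280) and (410,222), and turquoise at (402,158). These aren't meant, because only the two orange ones are on the lower tier. The tray is at (125,185) and the tumbler at (108,148).

```bash
cat > m.py <<'E'
from h import *
def load(n): z=np.load(n+"0.npz"); return z["im"],z["d"]
def rect(P):
    r=cv2.minAreaRect((P[:,:2]*1000).astype(np.float32)); return np.round(r[0],1),np.round(r[1],1),round(r[2],1)
for n in("top","scene"):
    im,d=load(n); P=cloud(n,d); h=cv2.cvtColor(im,cv2.COLOR_RGB2HSV); H,S,V=[h[...,i].astype(int) for i in range(3)]
    X,Y,Z=P[...,0],P[...,1],P[...,2]; ok=(d>0)&(X<.85)&(X>.2)
    red=ok&((H<6)|(H>172))&(S>150)
    print(n,"red z pct",np.percentile(Z[red],[1,50,99]).round(3))
    m=red&(Z>.162)&(Z<.185); print(" red rim",rect(P[m]))
    m=red&(Z>.02); print(" red all z>.02",rect(P[m]))
    org=ok&(H>=8)&(H<22)&(S>170)&(V>130)
    k,l,st,c=cv2.connectedComponentsWithStats(org.astype(np.uint8))
    for i in range(1,k):
        if st[i,4]>60:
            Q=P[l==i]; print(" org",c[i].round(),st[i,4],rect(Q),np.percentile(Q[:,2],[5,50,95]).round(3))
    soap=ok&(H>55)&(H<95)&(S>40)&(V>110)&(Z>.12); print(" soap",rect(P[soap]),np.median(Z[soap]).round(3))
    g=ok&(H>55)&(H<95)&(S>100)&(Y>.1); print(" tumbler",rect(P[g&(Z>.085)]) if (g&(Z>.085)).any() else 0)
    w=ok&(Y>.1)&(H>8)&(H<25)&(S>70)&(Z>.012)&(Z<.04); print(" tray",rect(P[w]))
    pu=ok&(((H>125)&(H<160)&(S>120))|((H>83)&(H<100)&(S>120)))
    k,l,st,c=cv2.connectedComponentsWithStats(pu.astype(np.uint8))
    for i in range(1,k):
        if st[i,4]>60: print(" pur",c[i].round(),P[l==i].mean(0).round(3),rect(P[l==i]))
im,_=load("top"); cv2.imwrite("pics/crop.png",cv2.resize(im[80:250,200:400],None,fx=4,fy=3.5,interpolation=cv2.INTER_CUBIC)[...,::-1])
E
python3 m.py
```

```text
top red z pct [0.007 0.136 0.172]
 red rim (array([ 602.6, -131.9]), array([160.3, 339.8]), 22.1)
 red all z>.02 (array([ 569.5, -145.2]), array([230.3, 340. ]), 21.8)
 org [333. 180.] 220 (array([ 557.2, -249.2]), array([41.4, 47.7]), 27.8) [0.034 0.042 0.046]
 org [299. 194.] 264 (array([ 519.1, -162. ]), array([48.6, 43.2]), 28.4) [0.036 0.042 0.045]
 soap (array([ 636. , -228.1]), array([ 84.3, 128.4]), 24.6) 0.144
 tumbler (array([600.9, 324.5]), array([64.4, 29.3]), 86.5)
 tray (array([545.3, 298.9]), array([282. , 170.7]), 28.8)
 pur [401. 158.] [ 0.619 -0.427  0.028] (array([ 621.4, -428.5]), array([77.2, 37.6]), 54.7)
 pur [410. 222.] [ 0.453 -0.441  0.029] (array([ 456.2, -444. ]), array([79.1, 42.6]), 72.0)
 pur [280. 272.] [ 0.322 -0.113  0.031] (array([ 322.4, -114. ]), array([34.1, 74.4]), 63.7)
 pur [329. 280.] [ 0.305 -0.234  0.03 ] (array([ 305.1, -234.2]), array([77.5, 35.4]), 32.4)
scene red z pct [0.009 0.138 0.173]
 red rim (array([ 601.4, -134.4]), array([157.8, 340.1]), 21.6)
 red all z>.02 (array([ 569.9, -146. ]), array([224.9, 341.8]), 21.6)
 org [241. 239.] 191 (array([ 516.2, -173.8]), array([38.1, 95.7]), 21.8) [0.038 0.044 0.048]
 org [248. 274.] 148 (array([ 552.8, -256.1]), array([31.8, 83. ]), 22.3) [0.039 0.044 0.117]
 soap (array([ 634.5, -225.4]), array([ 85.2, 118.9]), 24.2) 0.146
 tumbler (array([620.3, 322.4]), array([52.7, 65. ]), 7.7)
 tray (array([546. , 296.7]), array([280.6, 172.1]), 28.9)
 pur [176. 212.] [ 0.327 -0.119  0.032] (array([ 323.7, -117.3]), array([34. , 74.8]), 62.5)
 pur [154. 253.] [ 0.308 -0.24   0.03 ] (array([ 307.1, -236.1]), array([74.4, 34.2]), 31.7)
 pur [186. 352.] [ 0.456 -0.448  0.031] (array([ 454.7, -447.3]), array([73.9, 33.3]), 72.3)
 pur [260. 362.] [ 0.622 -0.434  0.032] (array([ 621.4, -432.5]), array([75.2, 34.1]), 53.8)
```

View pics/crop.png

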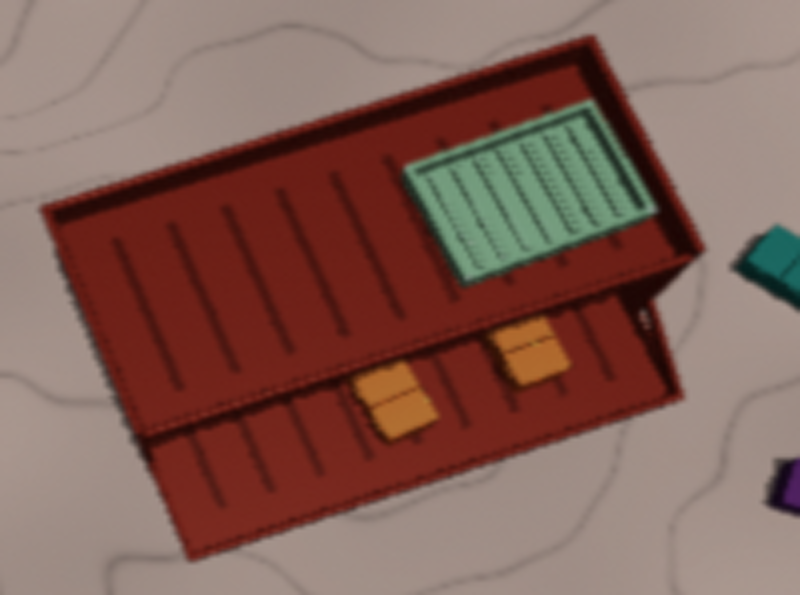

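The crop confirms it: two orange boxes at crop (395,400) and (530,352), half under the top tier, and nothing similar beside them. Next I compute grasp poses in the tiers' frame.

```bash
cat >> h.py <<'E'
O=np.array([.5697,-.1456,0]); YAW=np.radians(21.8)
A=Ro.from_euler('z',YAW).as_matrix()
def tw(p): return O+A@np.array(p,float)          # tiers -> world
def lean(yaw,deg,roll=0):                        # tool axes as columns, leaning back by deg, then rolled about the box's long axis
    s,c=np.sin(np.radians(deg)),np.cos(np.radians(deg))
    M=np.array([[c,0,s],[0,-1,0],[s,0,-c]])
    return Ro.from_euler('z',yaw).as_matrix()@Ro.from_euler('x',roll,degrees=True).as_matrix()@M
def rows(*wps,base=None):                        # wps: (grasp point world, R); prints the shift and turn in units from the present pose
    s=env.read_state(); p=np.array(s["ee_pos"]); B=Ro.from_euler('xyz',s["ee_rot"]).as_matrix()
    for g,R in wps:
        q=np.array(g)+env.grip_point_offset*R[:,2]
        print((B.T@(q-p)/.2).round(3).tolist(),(Ro.from_matrix(B.T@R).as_rotvec()/np.pi).round(3).tolist())
    
E
python3 - <<'E'
from h import *
for n in("top","scene"):
    z=np.load(n+"0.npz"); im,d=z["im"],z["d"]; P=cloud(n,d); T=(P-O)@A*1000
    h=cv2.cvtColor(im,cv2.COLOR_RGB2HSV); H,S,V=[h[...,i].astype(int) for i in range(3)]
    org=(d>0)&(H>=8)&(H<22)&(S>170)&(V>130)&(P[...,0]>.4)&(P[...,0]<.7)&(P[...,2]<.06)&(P[...,1]<0)
    k,l,st,c=cv2.connectedComponentsWithStats(org.astype(np.uint8))
    for i in range(1,k):
        if st[i,4]<60: continue
        Q=T[(l==i)&(T[...,2]>40)&(T[...,2]<50)]
        r=cv2.minAreaRect(Q[:,:2].astype(np.float32)); x=Q[:,0];bx=[]
        for a in np.arange(-75,-40,6):
            y=Q[(x>=a)&(x<a+6),1]
            if len(y)>5: bx.append((a+3,y.min().round(1),y.max().round(1)))
        print(n,c[i].round(),len(Q),"x",np.percentile(x,[0,2,98]).round(1),np.array(r[0]).round(1),np.array(r[1]).round(1),round(r[2],1));print([tuple(map(float,b)) for b in bx])
p=tw([-120,0,0]) if 0 else None
rows((tw([-.150,0.0,.25]),lean(YAW,40)))
E
```

```text
top [333. 180.] 184 x [-71.9 -71.  -31.8] [-51.2 -86.3] [41.1 34.1] 0.8
[(-72.0, -99.3, -70.2), (-66.0, -103.5, -69.5), (-60.0, -103.5, -69.4), (-54.0, -103.1, -69.9), (-48.0, -101.8, -71.0), (-42.0, -102.9, -70.6)]
top [299. 194.] 232 x [-79.  -76.8 -32.1] [-54.4   7.4] [46.9 35.3] 6.5
[(-72.0, -10.9, 23.3), (-66.0, -10.5, 24.0), (-60.0, -9.7, 24.3), (-54.0, -9.1, 22.9), (-48.0, -8.0, 25.9), (-42.0, -7.3, 25.6)]
scene [241. 239.] 169 x [-78.9 -77.7 -41.4] [-59.8   6.9] [38.2 39.4] 0.9
[(-72.0, -12.9, 26.4), (-66.0, -12.9, 24.4), (-60.0, -11.9, 22.6), (-54.0, -11.3, 25.1), (-48.0, -9.4, 26.0), (-42.0, -9.0, 26.9)]
scene [248. 274.] 128 x [-72.8 -72.3 -41.3] [-56.8 -86.6] [31.8 38.8] 0.5
[(-72.0, -103.9, -70.6), (-66.0, -105.4, -69.5), (-60.0, -106.0, -67.3), (-54.0, -105.1, -69.0), (-48.0, -105.9, -69.4), (-42.0, -103.8, -72.0)]
[1.835, -1.05, -0.15] [0.01, 0.222, -0.028]
```

```bash
python3 -m creep '[[[0.25,-0.14,-0.1],[0,0.05,0],0.7],[[0.5,-0.28,-0.2],[0.005,0.1,-0.01],0.7],[[0.75,-0.42,-0.2],[0.01,0.15,-0.02],0.7],[[0.95,-0.55,-0.2],[0.01,0.2,-0.03],0.7],[[0.97,-0.7,-0.18],[0.01,0.222,-0.028],0.7],[[0.98,-0.8,-0.15],[0.01,0.222,-0.028],0.7],[[0.99,-0.9,-0.15],[0.01,0.222,-0.028],0.7],[[0.99,-1,-0.15],[0.01,0.222,-0.028],0.7]]' 60
python3 - <<'E'
from h import *
y=YAW+np.radians(5); R=lean(y,40)
rows((tw([-.13,.002,.12]),R),(tw([-.09,.004,.070]),R),(tw([-.058,.007,.037]),R)); print(env.read_state()["joint_positions"])
E
```

```text
time_s: 1.1
ee_pos: [0.2824, -0.254, 0.2357]
ee_rot: [-3.141, -0.698, 0.381]
wrist_force: [0.2, -0.7, 0.1]
finger_gap: 0.0595
finger_force: 0.0
[0.306, 0.016, 1.105] [0.018, 0.0, -0.021]
[0.299, 0.006, 1.425] [0.018, 0.0, -0.021]
[0.315, -0.009, 1.655] [0.018, 0.0, -0.021]
[-1.38155042 -0.48649892  1.94218166  0.70121028  1.78241683 -0.07316716]
```

```bash
python3 -m creep '[[[0.15,0,0.2],[0.009,0,-0.01],0.7],[[0.3,0,0.4],[0.018,0,-0.021],0.7],[[0.31,0,0.6],[0.018,0,-0.021],0.7],[[0.31,0,0.75],[0.018,0,-0.021],0.7],[[0.31,0,0.9],[0.018,0,-0.021],0.7],[[0.31,0,1],[0.018,0,-0.021],0.7],[[0.31,0,1],[0.018,0,-0.021],0.7],[[0.31,0,1],[0.018,0,-0.021],0.7]]'
python3 - <<'E'
from h import *
y=YAW+np.radians(5); R=lean(y,40)
rows((tw([-.058,.007,.037]),R)); snap("top","top1"); snap("scene","scene1")
E
```

```text
time_s: 2.1
ee_pos: [0.4459, -0.1898, 0.1233]
ee_rot: [3.141, -0.698, 0.468]
wrist_force: [-0.3, 0.4, 0.2]
finger_gap: 0.0595
finger_force: 0.0
[0.003, 0.022, 0.659] [0.0, 0.0, 0.0]
```

```bash
python3 -m creep '[[[0,0.02,0.2],[0,0,0],0.7],[[0,0.022,0.4],[0,0,0],0.7],[[0,0.022,0.52],[0,0,0],0.7],[[0,0.022,0.61],[0,0,0],0.7],[[0,0.022,0.655],[0,0,0],0.7],[[0,0.022,0.655],[0,0,0],0.4],[[0,0.022,0.655],[0,0,0],0.3],[[0,0.022,0.655],[0,0,0],0.3]]' 60
python3 - <<'E'
from h import *
im,_=env.get_image("scene"); cv2.imwrite("pics/g1.png",cv2.resize(im[180:330,170:350],None,fx=4,fy=4)[...,::-1])
E
```

```text
time_s: 3.2
ee_pos: [0.5233, -0.1561, 0.0233]
ee_rot: [3.14, -0.699, 0.469]
wrist_force: [-3.3, -0.9, 4.7]
finger_gap: 0.0329
finger_force: 60.0
```

View pics/g1.png

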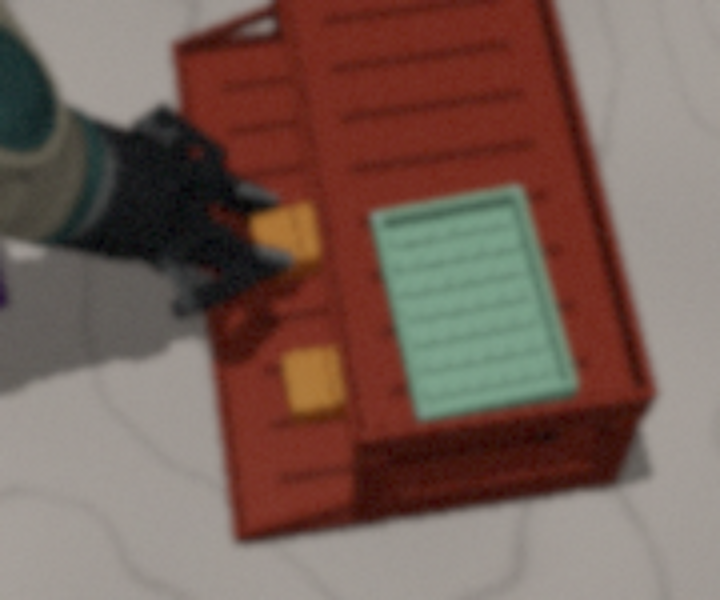

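```bash
python3 -m creep '[[[0.05,0,-0.06],[0,0,0],0.3],[[0.096,0,-0.115],[0,0,0],0.3],[[0,0,-0.19],[0,0,0],0.3],[[-0.1,0,-0.27],[0,0,0],0.3],[[-0.2,0,-0.36],[0,0,0],0.3],[[-0.3,0,-0.45],[0,0,0],0.3],[[-0.4,0,-0.53],[0,0,0],0.3],[[-0.42,0,-0.55],[0,0,0],0.3]]'
python3 - <<'E'
from h import *
y=YAW+np.radians(5); s=env.read_state(); print(s["joint_positions"].round(2))
rows((tw([-.22,-.0,.20]),lean(y,40,40)),(tw([-.22,-.0,.32]),lean(y,40,80)),(tw([-.22,-.0,.32]),lean(y,40,115)))
E
```

```text
time_s: 4.25
ee_pos: [0.4021, -0.2172, 0.0534]
ee_rot: [3.141, -0.698, 0.467]
wrist_force: [-0.2, -0.3, -1.1]
finger_gap: 0.0329
finger_force: 59.9
[-1.03 -0.15  2.06  0.74  1.26 -0.17]
[0.339, -0.083, -0.601] [0.171, -0.0, 0.143]
[0.751, -0.107, -1.093] [0.341, -0.0, 0.285]
[0.779, -0.101, -1.126] [0.49, -0.0, 0.411]
```

```bash
python3 -m creep '[[[0.15,0,-0.2],[0,0,0],0.3],[[0.3,0,-0.4],[0.05,0,0.04],0.3],[[0.45,-0.04,-0.6],[0.1,0,0.085],0.3],[[0.55,-0.08,-0.8],[0.15,0,0.125],0.3],[[0.7,-0.1,-1],[0.2,0,0.167],0.3],[[0.72,-0.1,-1],[0.25,0,0.209],0.3],[[0.72,-0.1,-1],[0.3,0,0.25],0.3],[[0.72,-0.1,-1],[0.341,0,0.285],0.3]]'
python3 - <<'E'
from h import *
y=YAW+np.radians(5); s=env.read_state(); print(s["joint_positions"].round(2))
rows((tw([-.22,-.0,.32]),lean(y,40,115)))
E
```

```text
time_s: 5.25
ee_pos: [0.378, -0.2067, 0.2989]
ee_rot: [-1.767, -0.162, -0.21]
wrist_force: [-0.6, 0.4, -0.8]
finger_gap: 0.0332
finger_force: 60.5
[-1.08  0.32  1.41  1.13  2.33  0.98]
[-0.011, -0.132, -0.052] [0.168, 0.001, 0.141]
```

```bash
python3 -m creep '[[[0,-0.03,-0.01],[0.045,0,0.038],0.3],[[0,-0.06,-0.02],[0.09,0,0.075],0.3],[[0,-0.1,-0.04],[0.13,0,0.11],0.3],[[0,-0.13,-0.05],[0.168,0,0.141],0.3],[[0,-0.13,-0.05],[0.168,0,0.141],0.3],[[0,-0.13,-0.05],[0.168,0,0.141],0.3],[[0,-0.13,-0.05],[0.168,0,0.141],0.3],[[0,-0.13,-0.05],[0.168,0,0.141],0.3]]'
cat > look.py <<'E'
from h import *
import sys
s=env.read_state(); R=Ro.from_euler('xyz',s["ee_rot"]).as_matrix(); g=s["ee_pos"]-env.grip_point_offset*R[:,2]
c=np.cos(np.radians(40));sn=np.sin(np.radians(40)); dn=R@np.array([-sn,0,c]); bx=R@np.array([c,0,sn])
print(s["joint_positions"].round(2),"underside normal",dn.round(2)); q=g+.02*bx+.02*dn; out=[]
for n in("top","scene"):
    im,d=env.get_image(n); K,Rc,t=cam(n); u=K@(Rc@q+t); u=(u[:2]/u[2]).astype(int); cr=im[max(0,u[1]-45):u[1]+45,max(0,u[0]-45):u[0]+45]; print(n,u,cr.shape)
    out.append(cv2.resize(cr,(390,390)))
cv2.imwrite(f"pics/{sys.argv[1]}.png",np.hstack(out)[...,::-1])
E
python3 look.py dot1
```

```text
time_s: 6.25
ee_pos: [0.3721, -0.2104, 0.3259]
ee_rot: [-1.233, 0.269, -0.181]
wrist_force: [-0.6, -0.1, -0.5]
finger_gap: 0.0329
finger_force: 60.8
[-1.09  0.46  1.52  1.6   2.44  1.6 ] underside normal [-0.41  0.81  0.42]
top [339 238] (90, 90, 3)
scene [164 182] (90, 90, 3)
```

View pics/dot1.png

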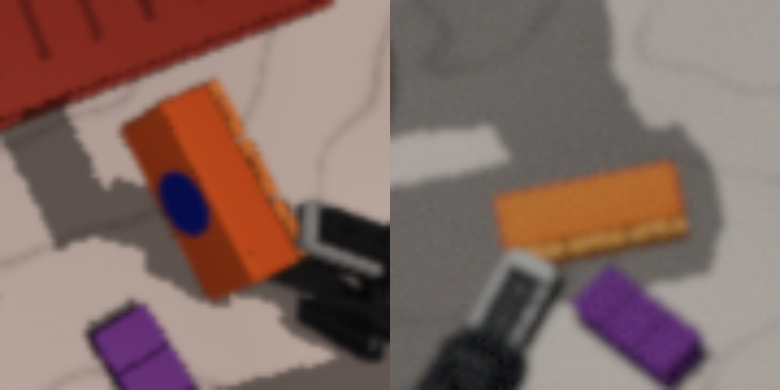

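Top view (crop 185,203): a blue dot, so this one goes in the tray.

```bash
cat >> h.py <<'E'
TY=np.radians(28.85); TO=np.array([.5457,.298,0]); TA=Ro.from_euler('z',TY).as_matrix()
def yw(p): return TO+TA@np.array(p,float)
E
python3 - <<'E'
from h import *
rows(([.38,-.11,.33],lean(YAW,40,75)),([.39,-.02,.33],lean(np.radians(24),40,40)))
E
```

```text
[-0.037, 0.203, 0.556] [-0.167, 0.029, -0.143]
[-0.048, 0.385, 0.95] [-0.32, 0.017, -0.263]
```

```bash
python3 -m creep '[[[0,0.05,0.14],[-0.042,0.007,-0.036],0.3],[[-0.02,0.1,0.28],[-0.083,0.015,-0.072],0.3],[[-0.03,0.15,0.42],[-0.125,0.022,-0.107],0.3],[[-0.037,0.2,0.556],[-0.167,0.029,-0.143],0.3],[[-0.04,0.25,0.65],[-0.205,0.026,-0.173],0.3],[[-0.043,0.3,0.75],[-0.243,0.023,-0.203],0.3],[[-0.046,0.34,0.85],[-0.28,0.02,-0.233],0.3],[[-0.048,0.385,0.95],[-0.32,0.017,-0.263],0.3]]'
python3 - <<'E'
from h import *
print(env.read_state()["joint_positions"].round(2))
rows(([.39,.1,.28],lean(np.radians(26),40,0)),(yw([-.12,0,.15]),lean(TY,40)))
E
```

```text
time_s: 7.35
ee_pos: [0.3973, -0.0064, 0.3192]
ee_rot: [-2.315, -0.517, -0.074]
wrist_force: [-0.0, 0.1, -1.2]
finger_gap: 0.0328
finger_force: 60.3
[-0.78 -0.44  1.86  0.96  1.89  0.88]
[-0.153, -0.215, 0.561] [-0.162, -0.004, -0.15]
[-0.301, -0.214, 1.54] [-0.153, -0.009, -0.162]
```

```bash
python3 -m creep '[[[-0.04,-0.06,0.14],[-0.041,-0.001,-0.038],0.3],[[-0.08,-0.11,0.28],[-0.08,-0.002,-0.075],0.3],[[-0.12,-0.16,0.42],[-0.12,-0.003,-0.113],0.3],[[-0.153,-0.215,0.56],[-0.16,-0.004,-0.15],0.3],[[-0.18,-0.215,0.7],[-0.155,-0.008,-0.16],0.3],[[-0.2,-0.214,0.85],[-0.153,-0.009,-0.162],0.3],[[-0.2,-0.214,0.97],[-0.153,-0.009,-0.162],0.3],[[-0.2,-0.214,1],[-0.153,-0.009,-0.162],0.3]]'
python3 - <<'E'
from h import *
print(env.read_state()["joint_positions"].round(2))
R=lean(TY,40)
rows((yw([-.095,0,.11]),R),(yw([-.085,0,.06]),R),(yw([-.085,0,.0315]),R))
E
```

```text
time_s: 8.35
ee_pos: [0.4258, 0.1691, 0.2085]
ee_rot: [-3.135, -0.697, 0.501]
wrist_force: [-0.2, 0.1, -0.8]
finger_gap: 0.033
finger_force: 60.4
[ 0.14 -0.77  2.16  0.26  1.1   1.17]
[-0.04, -0.272, 0.704] [-0.002, 0.0, -0.001]
[-0.162, -0.27, 0.928] [-0.002, 0.0, -0.001]
[-0.254, -0.269, 1.037] [-0.002, 0.0, -0.001]
```

```bash
python3 -m creep '[[[0,-0.1,0.25],[-0.002,0,-0.001],0.3],[[-0.02,-0.2,0.5],[-0.002,0,-0.001],0.3],[[-0.04,-0.27,0.7],[-0.002,0,-0.001],0.3],[[-0.1,-0.27,0.82],[-0.002,0,-0.001],0.3],[[-0.162,-0.27,0.928],[-0.002,0,-0.001],0.3],[[-0.162,-0.27,0.928],[-0.002,0,-0.001],0.3],[[-0.162,-0.27,0.928],[-0.002,0,-0.001],0.3],[[-0.162,-0.27,0.928],[-0.002,0,-0.001],0.3]]'
cat > org.py <<'E'
from h import *
import sys
for n in("top","scene"):
    im,d=snap(n,sys.argv[1]+n); P=cloud(n,d); h=cv2.cvtColor(im,cv2.COLOR_RGB2HSV); H,S,V=[h[...,i].astype(int) for i in range(3)]
    org=(d>0)&(H>=8)&(H<22)&(S>190)&(V>120)&(P[...,0]>.2)&(P[...,0]<.75)
    k,l,st,c=cv2.connectedComponentsWithStats(org.astype(np.uint8))
    for i in range(1,k):
        if st[i,4]<40: continue
        Q=P[l==i]; T=Q[Q[:,2]>np.percentile(Q[:,2],60)-.006]; a=np.c_[T[:,:2]-T[:,:2].mean(0),np.ones(len(T))]; f=np.linalg.lstsq(a,T[:,2],rcond=None)[0]
        r=cv2.minAreaRect((T[:,:2]*1000).astype(np.float32)); print(n,c[i].round(),st[i,4],"top z,slope",f[2].round(4),f[:2].round(3),[np.round(v,1) for v in r])
E
python3 org.py a; python3 - <<'E'
from h import *
R=lean(TY,40); rows((yw([-.085,0,.0315]),R))
E
```

```text
time_s: 9.35
ee_pos: [0.484, 0.2619, 0.0492]
ee_rot: [3.138, -0.702, 0.503]
wrist_force: [0.5, 0.1, -1.1]
finger_gap: 0.0325
finger_force: 60.4
[-0.106, -0.009, 0.116] [0.001, -0.001, 0.0]
```

```bash
sed -i 's/S>190/S>165/' org.py; python3 org.py b
```

```text
top [333. 180.] 237 top z,slope 0.0423 [-0.023  0.028] [array([ 554.8, -244.5]), array([42.7, 35.8]), np.float64(23.4)]
top [126. 198.] 416 top z,slope 0.0676 [-0.016 -0.053] [array([490.5, 267.4]), array([77.7, 35.2]), np.float64(28.9)]
scene [271. 104.] 163 top z,slope 0.069 [-0.025 -0.019] [array([494.6, 266.6]), array([64.2, 34.5]), np.float64(27.7)]
scene [248. 274.] 228 top z,slope 0.0534 [ 1.058 -1.045] [array([ 555. , -262.5]), array([31.9, 71.8]), np.float64(21.9)]
```

View pics/btop.png

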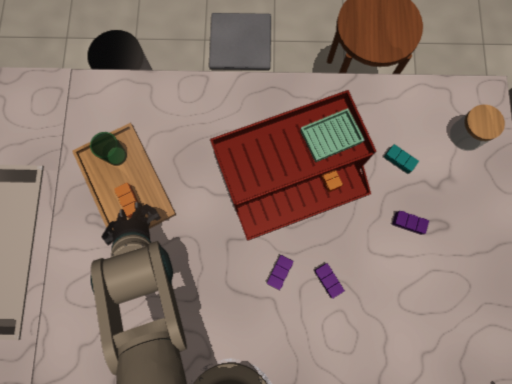

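```bash
python3 -m creep '[[[-0.02,0,0.025],[0,0,0],0.3],[[-0.04,-0.005,0.05],[0,0,0],0.3],[[-0.06,-0.009,0.07],[0,0,0],0.3],[[-0.075,-0.009,0.085],[0,0,0],0.3],[[-0.085,-0.009,0.097],[0,0,0],0.3],[[-0.093,-0.009,0.105],[0,0,0],0.3],[[-0.1,-0.009,0.112],[0,0,0],0.3],[[-0.1,-0.009,0.112],[0,0,0],0.3]]'
python3 org.py c
```

```text
time_s: 10.55
ee_pos: [0.4816, 0.2631, 0.0174]
ee_rot: [3.138, -0.7, 0.504]
wrist_force: [-0.5, -1.1, -0.1]
finger_gap: 0.033
finger_force: 60.7
top [333. 180.] 238 top z,slope 0.0423 [-0.019  0.006] [array([ 554.8, -244. ]), array([42.5, 35.9]), np.float64(21.6)]
top [129. 201.] 402 top z,slope 0.037 [-0.002 -0.054] [array([481.3, 265.6]), array([94.3, 36.5]), np.float64(26.0)]
scene [270. 111.] 162 top z,slope 0.0396 [-0.031  0.056] [array([491.8, 266.9]), array([66.6, 34.9]), np.float64(25.3)]
scene [248. 274.] 221 top z,slope 0.0538 [ 0.977 -1.092] [array([ 555.3, -263.2]), array([32.1, 72.1]), np.float64(21.8)]
```

```bash
python3 -m creep '[[[-0.002,0,0.002],[0,0,0],0.3],[[-0.002,0,0.002],[0,0,0],0.42],[[-0.002,0,0.002],[0,0,0],0.5],[[-0.002,0,0.002],[0,0,0],0.6],[[-0.002,0,0.002],[0,0,0],0.65],[[0,0,-0.05],[0,0,0],0.65],[[0,0,-0.25],[0,0,0],0.65],[[0,0,-0.55],[0,0,0],0.65]]'
python3 - <<'E'
from h import *
R=lean(YAW,40)
rows(([.36,.10,.28],lean(np.radians(25),40)),(tw([-.16,-.08,.2]),R))
E
python3 org.py d
```

```text
time_s: 11.65
ee_pos: [0.4215, 0.2305, 0.097]
ee_rot: [3.139, -0.696, 0.503]
wrist_force: [0.7, 0.8, 1.5]
finger_gap: 0.0554
finger_force: 0.0
[0.139, 0.43, -0.982] [-0.013, 0.001, 0.016]
[-0.514, 2.313, -1.002] [-0.024, 0.0, 0.03]
top [333. 180.] 238 top z,slope 0.0424 [-0.011  0.012] [array([ 554.3, -243.9]), array([42.1, 35.8]), np.float64(21.5)]
top [130. 202.] 440 top z,slope 0.0365 [-0.011  0.012] [array([487.8, 268.3]), array([78.1, 36.5]), np.float64(28.5)]
scene [267. 112.] 223 top z,slope 0.0392 [-0.014  0.021] [array([488.4, 264.6]), array([79.1, 35.6]), np.float64(28.0)]
scene [248. 274.] 224 top z,slope 0.0518 [ 0.906 -0.95 ] [array([ 554.8, -262.2]), array([32.1, 69.9]), np.float64(21.6)]
```

Blue is flat in the tray, with a level top at (488,267) mm. On to the second one.

```bash
python3 -m creep '[[[0.05,0,-0.25],[0,0,0],0.65],[[0.09,0,-0.5],[0,0,0],0.65],[[0.11,0.1,-0.75],[-0.01,0,0.012],0.65],[[0.1,0.35,-0.95],[-0.02,0,0.025],0.65],[[0.05,0.6,-1],[-0.024,0,0.03],0.65],[[0,0.8,-1],[-0.024,0,0.03],0.65],[[-0.05,1,-1],[-0.024,0,0.03],0.65],[[-0.05,1,-1],[-0.024,0,0.03],0.65]]'
python3 - <<'E'
from h import *
R=lean(YAW,40)
rows((tw([-.16,-.0868,.161]),R),(tw([-.056,-.0868,.037]),R))
E
```

```text
time_s: 12.75
ee_pos: [0.3988, -0.0139, 0.2429]
ee_rot: [-3.138, -0.698, 0.368]
wrist_force: [-0.5, -0.0, -0.3]
finger_gap: 0.0553
finger_force: 0.0
[-0.443, 1.366, 0.251] [0.001, 0.0, -0.003]
[-0.443, 1.363, 1.06] [0.001, 0.0, -0.003]
```

```bash
python3 -m creep '[[[-0.1,0.25,0],[0,0,0],0.65],[[-0.2,0.5,0],[0,0,0],0.65],[[-0.3,0.75,0.02],[0,0,-0.003],0.65],[[-0.4,0.95,0.05],[0.001,0,-0.003],0.65],[[-0.443,1,0.1],[0.001,0,-0.003],0.65],[[-0.443,1,0.15],[0.001,0,-0.003],0.65],[[-0.443,1,0.15],[0.001,0,-0.003],0.65],[[-0.443,1,0.15],[0.001,0,-0.003],0.65]]'
python3 - <<'E'
from h import *
rows((tw([-.056,-.0868,.037]),lean(YAW,40)))
E
```

```text
time_s: 13.75
ee_pos: [0.4289, -0.2124, 0.1652]
ee_rot: [3.136, -0.7, 0.396]
wrist_force: [0.7, -0.2, 0.3]
finger_gap: 0.0556
finger_force: 0.0
[-0.037, 0.389, 0.903] [-0.001, -0.001, 0.004]
```

```bash
python3 -m creep '[[[0,0.2,0.05],[0,0,0],0.65],[[-0.02,0.389,0.12],[0,0,0.004],0.65],[[-0.037,0.389,0.3],[-0.001,-0.001,0.004],0.65],[[-0.037,0.389,0.48],[-0.001,-0.001,0.004],0.65],[[-0.037,0.389,0.6],[-0.001,-0.001,0.004],0.65],[[-0.037,0.389,0.7],[-0.001,-0.001,0.004],0.65],[[-0.037,0.389,0.7],[-0.001,-0.001,0.004],0.65],[[-0.037,0.389,0.7],[-0.001,-0.001,0.004],0.65]]'
python3 - <<'E'
from h import *
rows((tw([-.056,-.0868,.037]),lean(YAW,40)))
E
```

```text
time_s: 14.75
ee_pos: [0.5365, -0.2537, 0.054]
ee_rot: [-3.14, -0.697, 0.378]
wrist_force: [0.1, 0.6, 0.1]
finger_gap: 0.056
finger_force: 0.0
[0.003, -0.006, 0.207] [0.0, 0.0, -0.001]
```

```bash
python3 -m creep '[[[0,-0.006,0.07],[0,0,0],0.65],[[0,-0.006,0.14],[0,0,0],0.65],[[0,-0.006,0.19],[0,0,0],0.65],[[0,-0.006,0.205],[0,0,0],0.65],[[0,-0.006,0.205],[0,0,0],0.5],[[0,-0.006,0.205],[0,0,0],0.4],[[0,-0.006,0.205],[0,0,0],0.3],[[0,-0.006,0.205],[0,0,0],0.3]]' 60 && python3 -m creep '[[[0.03,0,-0.04],[0,0,0],0.3],[[0.06,0,-0.075],[0,0,0],0.3],[[0.096,0,-0.115],[0,0,0],0.3],[[0,0,-0.19],[0,0,0],0.3],[[-0.1,0,-0.28],[0,0,0],0.3],[[-0.2,0,-0.36],[0,0,0],0.3],[[-0.3,0,-0.45],[0,0,0],0.3],[[-0.42,0,-0.55],[0,0,0],0.3]]'
python3 - <<'E'
from h import *
y=YAW;print(env.read_state()["joint_positions"].round(2))
rows((tw([-.22,-.05,.20]),lean(y,40,40)),(tw([-.22,-.0,.32]),lean(y,40,80)))
E
```

```text
time_s: 15.75
ee_pos: [0.5604, -0.2429, 0.0218]
ee_rot: [-3.139, -0.697, 0.377]
wrist_force: [-2.1, -0.5, 3.4]
finger_gap: 0.0329
finger_force: 59.5
time_s: 16.75
ee_pos: [0.4343, -0.2928, 0.0526]
ee_rot: [-3.139, -0.697, 0.378]
wrist_force: [-0.5, -1.3, -0.8]
finger_gap: 0.0326
finger_force: 59.7
[-1.05  0.04  1.88  0.75  1.21 -0.13]
[0.332, -0.229, -0.612] [0.17, 0.0, 0.142]
[0.743, -0.505, -1.104] [0.341, 0.0, 0.285]
```

```bash
python3 -m creep '[[[0.15,0,-0.2],[0,0,0],0.3],[[0.3,-0.1,-0.4],[0.05,0,0.04],0.3],[[0.45,-0.2,-0.6],[0.1,0,0.085],0.3],[[0.55,-0.3,-0.8],[0.15,0,0.125],0.3],[[0.7,-0.4,-1],[0.2,0,0.167],0.3],[[0.72,-0.48,-1],[0.25,0,0.209],0.3],[[0.72,-0.5,-1],[0.3,0,0.25],0.3],[[0.72,-0.5,-1],[0.341,0,0.285],0.3]]' && python3 -m creep '[[[0,-0.03,-0.01],[0.045,0,0.038],0.3],[[0,-0.06,-0.02],[0.09,0,0.075],0.3],[[0,-0.1,-0.04],[0.13,0,0.11],0.3],[[0,-0.13,-0.05],[0.168,0,0.141],0.3],[[0,-0.13,-0.05],[0.168,0,0.141],0.3],[[0,-0.13,-0.05],[0.168,0,0.141],0.3],[[0,-0.13,-0.05],[0.168,0,0.141],0.3],[[0,-0.13,-0.05],[0.168,0,0.141],0.3]]'; python3 look.py dot2
```

```text
time_s: 17.75
ee_pos: [0.3815, -0.2069, 0.2986]
ee_rot: [-1.766, -0.16, -0.301]
wrist_force: [0.6, -0.1, -0.7]
finger_gap: 0.0328
finger_force: 60.0
time_s: 18.75
ee_pos: [0.3759, -0.21, 0.3254]
ee_rot: [-1.232, 0.272, -0.271]
wrist_force: [-0.7, 0.3, -0.3]
finger_gap: 0.0331
finger_force: 60.2
[-1.12  0.42  1.58  1.6   2.38  1.58] underside normal [-0.34  0.84  0.42]
top [339 236] (90, 90, 3)
scene [166 182] (90, 90, 3)
```

View pics/dot2.png

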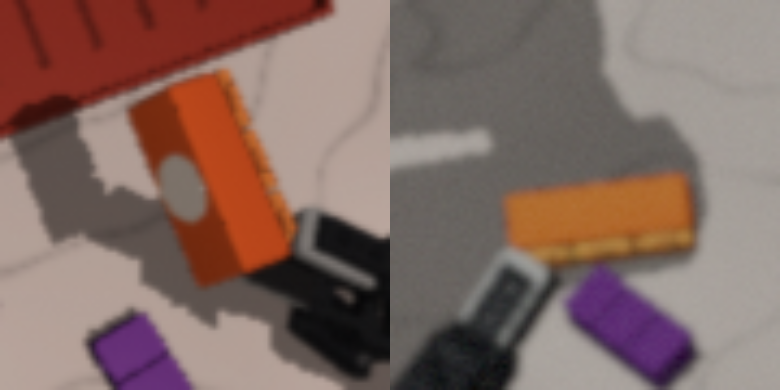

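Top view (crop 182,188): a white dot, so this one goes on the top tier. I'll turn it back upright while it is still in front of the tiers.

```bash
python3 - <<'E'
from h import *
rows((tw([-.18,.03,.35]),lean(YAW,40,75)),(tw([-.14,.06,.34]),lean(YAW,40,35)))
E
```

```text
[0.017, -0.03, 0.259] [-0.169, 0.0, -0.142]
[0.123, 0.103, 0.444] [-0.339, 0.0, -0.285]
```

```bash
python3 -m creep '[[[0,0,0.07],[-0.042,0,-0.036],0.3],[[0.01,-0.01,0.13],[-0.085,0,-0.071],0.3],[[0.015,-0.02,0.2],[-0.127,0,-0.107],0.3],[[0.017,-0.03,0.26],[-0.169,0,-0.142],0.3],[[0.04,0,0.31],[-0.212,0,-0.178],0.3],[[0.07,0.04,0.36],[-0.254,0,-0.213],0.3],[[0.1,0.07,0.4],[-0.297,0,-0.249],0.3],[[0.123,0.103,0.444],[-0.339,0,-0.285],0.3]]'
python3 - <<'E'
from h import *
print(env.read_state()["joint_positions"].round(2))
R=lean(YAW,40)
rows((tw([-.07,.06,.32]),R),(tw([.018,.06,.26]),R))
E
```

```text
time_s: 19.85
ee_pos: [0.4258, -0.1298, 0.3284]
ee_rot: [-2.406, -0.558, -0.065]
wrist_force: [0.3, 1.3, 0.7]
finger_gap: 0.0324
finger_force: 59.9
[-0.92 -0.2   1.62  0.9   1.92  0.73]
[0.222, 0.099, 0.278] [-0.148, -0.0, -0.124]
[0.4, 0.27, 0.75] [-0.148, -0.0, -0.124]
```

```bash
python3 -m creep '[[[0.06,0.02,0.07],[-0.037,0,-0.031],0.3],[[0.11,0.05,0.14],[-0.074,0,-0.062],0.3],[[0.17,0.07,0.21],[-0.111,0,-0.093],0.3],[[0.222,0.099,0.278],[-0.148,0,-0.124],0.3],[[0.28,0.15,0.43],[-0.148,0,-0.124],0.3],[[0.34,0.21,0.59],[-0.148,0,-0.124],0.3],[[0.4,0.27,0.75],[-0.148,0,-0.124],0.3],[[0.4,0.27,0.75],[-0.148,0,-0.124],0.3]]'
python3 - <<'E'
from h import *
s=env.read_state(); print(s["joint_positions"].round(2))
R=lean(YAW,40)
rows((tw([.018,.06,.193]),R),(tw([.018,.06,.163]),R))
E
python3 org.py e
```

```text
time_s: 20.85
ee_pos: [0.5748, -0.0767, 0.2427]
ee_rot: [-3.129, -0.696, 0.375]
wrist_force: [0.3, 0.3, -1.1]
finger_gap: 0.0327
finger_force: 59.9
[-0.46 -0.23  1.74  0.55  1.19  0.65]
[-0.206, 0.013, 0.245] [-0.003, 0.001, -0.001]
[-0.302, 0.015, 0.36] [-0.003, 0.001, -0.001]
top [266. 136.] 635 top z,slope 0.2627 [-0.018 -0.008] [array([585.7, -69.9]), array([77.8, 36.7]), np.float64(22.0)]
top [130. 202.] 439 top z,slope 0.0366 [-0.011  0.008] [array([487.6, 268.2]), array([78.6, 36.3]), np.float64(28.1)]
scene [266. 112.] 227 top z,slope 0.0392 [-0.004  0.009] [array([488.4, 264.2]), array([77.2, 35.4]), np.float64(27.7)]
scene [284. 165.] 492 top z,slope 0.2663 [-0.02   0.018] [array([586.5, -71.7]), array([78. , 39.7]), np.float64(23.6)]
```

```bash
python3 -m creep '[[[-0.04,0,0.05],[-0.001,0,0],0.3],[[-0.08,0.005,0.1],[-0.003,0.001,-0.001],0.3],[[-0.12,0.01,0.145],[-0.003,0.001,-0.001],0.3],[[-0.16,0.013,0.19],[-0.003,0.001,-0.001],0.3],[[-0.2,0.013,0.24],[-0.003,0.001,-0.001],0.3],[[-0.23,0.014,0.275],[-0.003,0.001,-0.001],0.3],[[-0.25,0.014,0.3],[-0.003,0.001,-0.001],0.3],[[-0.25,0.014,0.3],[-0.003,0.001,-0.001],0.3]]'
python3 - <<'E'
from h import *
rows((tw([.018,.06,.163]),lean(YAW,40)))
E
```

```text
time_s: 21.95
ee_pos: [0.576, -0.0801, 0.1668]
ee_rot: [3.138, -0.702, 0.379]
wrist_force: [-0.4, -0.6, -1.6]
finger_gap: 0.0327
finger_force: 59.9
[-0.059, -0.008, 0.069] [0.001, -0.001, -0.0]
```

```bash
python3 -m creep '[[[-0.015,0,0.018],[0,0,0],0.3],[[-0.027,0,0.032],[0,0,0],0.3],[[-0.037,0,0.044],[0,0,0],0.3],[[-0.045,0,0.053],[0,0,0],0.3],[[-0.05,0,0.06],[0,0,0],0.3],[[-0.055,0,0.065],[0,0,0],0.3],[[-0.057,0,0.067],[0,0,0],0.3],[[-0.057,0,0.067],[0,0,0],0.3]]'
python3 org.py f
```

```text
time_s: 22.95
ee_pos: [0.5761, -0.0803, 0.1497]
ee_rot: [3.138, -0.702, 0.38]
wrist_force: [-0.4, -0.3, -0.6]
finger_gap: 0.0327
finger_force: 59.9
top [266. 150.] 537 top z,slope 0.1697 [-0.012 -0.012] [array([586.9, -72.6]), array([78.9, 36.9]), np.float64(20.6)]
top [130. 202.] 440 top z,slope 0.0367 [-0.011  0.02 ] [array([488. , 268.5]), array([79.6, 36.4]), np.float64(28.6)]
scene [267. 112.] 221 top z,slope 0.0389 [-0.012  0.016] [array([488.8, 264.9]), array([77.4, 35.4]), np.float64(27.6)]
scene [282. 189.] 458 top z,slope 0.1719 [-0.02   0.011] [array([587.2, -74.3]), array([78.5, 39.6]), np.float64(22.9)]
```

```bash
python3 -m creep '[[[-0.001,0,0.002],[0,0,0],0.3],[[-0.002,0,0.003],[0,0,0],0.3],[[-0.003,0,0.004],[0,0,0],0.3],[[-0.003,0,0.004],[0,0,0],0.3],[[-0.003,0,0.004],[0,0,0],0.3],[[-0.003,0,0.004],[0,0,0],0.3],[[-0.003,0,0.004],[0,0,0],0.3],[[-0.003,0,0.004],[0,0,0],0.3]]'; python3 -c "
from h import *
print(env.read_state()['wrist_force'],env.read_state()['ee_pos'])"
```

```text
time_s: 24.05
ee_pos: [0.5761, -0.0802, 0.1487]
ee_rot: [3.138, -0.702, 0.38]
wrist_force: [0.8, -0.0, -0.2]
finger_gap: 0.0329
finger_force: 60.0
[ 0.83033357 -0.00756296 -0.17191545] [ 0.57612063 -0.08022168  0.14865556]
```

```bash
python3 -m creep '[[[-0.001,0,0.002],[0,0,0],0.3],[[-0.002,0,0.003],[0,0,0],0.3],[[-0.003,0,0.004],[0,0,0],0.3],[[-0.003,0,0.004],[0,0,0],0.3],[[-0.003,0,0.004],[0,0,0],0.3],[[-0.003,0,0.004],[0,0,0],0.3],[[-0.003,0,0.004],[0,0,0],0.3],[[-0.003,0,0.004],[0,0,0],0.3]]'
```

```text
time_s: 25.05
ee_pos: [0.5763, -0.0802, 0.1479]
ee_rot: [3.137, -0.703, 0.38]
wrist_force: [-1.6, -0.4, 3.8]
finger_gap: 0.0327
finger_force: 60.6
```

Contact with the floor (3.8 N upward). I'll release and back off along the tool axis.

```bash
python3 -m creep '[[[0.001,0,-0.001],[0,0,0],0.3],[[0.001,0,-0.001],[0,0,0],0.42],[[0.001,0,-0.001],[0,0,0],0.5],[[0.001,0,-0.001],[0,0,0],0.6],[[0.001,0,-0.001],[0,0,0],0.65],[[0,0,-0.05],[0,0,0],0.65],[[0,0,-0.25],[0,0,0],0.65],[[0,0,-0.55],[0,0,0],0.65]]' && python3 -m creep '[[[0.05,0,-0.2],[0,0,0],0.65],[[0.1,0,-0.4],[0,0,0],0.65],[[0.15,0,-0.6],[0,0,0],0.65],[[0.15,0,-0.7],[0,0,0],0.65],[[0.15,0,-0.7],[0,0,0],0.65],[[0.15,0,-0.7],[0,0,0],0.65],[[0.15,0,-0.7],[0,0,0],0.65],[[0.15,0,-0.7],[0,0,0],0.65]]'
python3 org.py z; python3 -c "
import cv2,numpy as np
a=cv2.imread('pics/zscene.png')[60:320,190:400];cv2.imwrite('pics/zc.png',cv2.resize(a,None,fx=2.3,fy=2.3))"
```

```text
time_s: 26.05
ee_pos: [0.5086, -0.1057, 0.2316]
ee_rot: [3.14, -0.701, 0.379]
wrist_force: [0.7, -0.6, 1.0]
finger_gap: 0.0555
finger_force: 0.0
time_s: 27.05
ee_pos: [0.4472, -0.1303, 0.3571]
ee_rot: [3.139, -0.702, 0.379]
wrist_force: [-0.6, 0.3, 0.0]
finger_gap: 0.0554
finger_force: 0.0
top [266. 151.] 569 top z,slope 0.1684 [-0.004  0.007] [array([586.8, -73. ]), array([79.2, 36.9]), np.float64(21.1)]
top [130. 202.] 444 top z,slope 0.0366 [-0.003  0.016] [array([487.7, 268.4]), array([78.5, 36.4]), np.float64(27.2)]
scene [266. 112.] 223 top z,slope 0.0393 [-0.003  0.013] [array([487.2, 264.1]), array([76.7, 33.4]), np.float64(29.9)]
scene [280. 190.] 536 top z,slope 0.1704 [-0.004  0.024] [array([586.5, -73.8]), array([79.7, 39.9]), np.float64(20.6)]
```

View pics/zc.png

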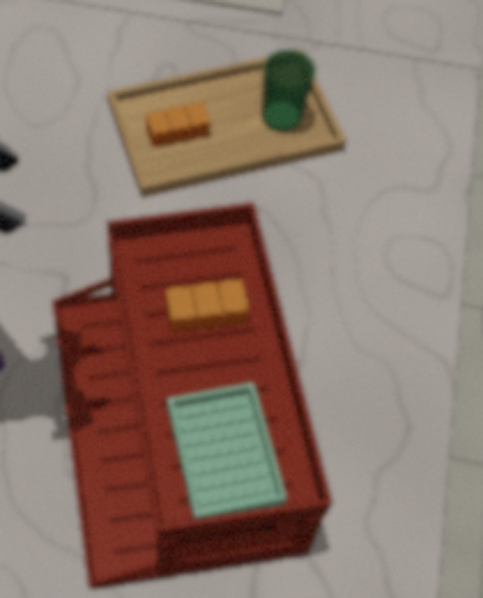

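The picture shows both organizers upright and flat: one on the top tier at (205,303), the other in the tray at (178,122). The soap dish and tumbler haven't moved, and the gripper is clear.

```bash
python3 -c "
from bench import env
print(env.finish_job())"
```

```text
the job is handed in; nothing more can be done
None
```

The job is handed in at about 27 s: both dots were seen in the camera, the blue-dot organizer went in the tray first, then the white-dot one on the top tier beside the soap dish, both right side up and flat; the soap dish and tumbler look unmoved, but I did not check the pumice stone and nail file under the top tier.

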